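# Snap the cap onto the shoe-cream jar in the pull-out drawer

### The job

Pull the shoe-care drawer fully out to its stop, then fetch the loose snap cap and press it straight down onto the steel stud of the jar in the drawer until it clicks. Keep pressing after the click so that the sprung ring under the cap stays squeezed well past half of its travel, and finish like that: the program ends while the robot still holds the cap pressed down, with the drawer still fully out. Leave the flashlight, the bamboo box, the dish and the shoehorn where they are.

Things in the scene. Friction and masses are not known exactly. Their poses are not given: they have to be found in the camera images.
- cab_drawer0 (a joint): how far the drawer is pulled out, m: 0 shut, 0.1456 at its stop; it slides level along the cabinet's -x axis (towards the robot) against about 1 N of friction, stays where it is left, and starts up to 25 mm open
- cab: low wooden cabinet with one drawer, fixed, elsewhere and at another yaw each time; 215 mm deep, 240 wide, 100 high. Origin at the centre of its underside on the work surface, x axis from its front (handle) to its back, z up. The drawer's side walls rise to 78 mm above the work surface, its front panel to 89 mm
- cab_drawer0_handle (a point): middle of the drawer's steel bar handle, moves with the drawer: round level bar 11 mm thick, 120 mm long along the cabinet's y, 62 mm above the work surface, its centre line 35 mm in front of the drawer's face (29.5 mm free gap), joined to it by an 8 mm thick post 51 mm either side of the middle
- jar_foot (a point): squat white ceramic jar fixed on the drawer's floor, midway between its sides, 65 mm behind the inside of its front: 60 mm across, 26 mm high, this point at the centre of its underside. On top stands the steel stud. With the drawer shut it is under the cabinet's top, at the stop it is clear of it
- seat (a point): point on the upright axis of the stud, 56 mm above the work surface, level with the top of the sprung ring while not pressed; moves with the drawer. The stud is 22 mm thick; its top tapers to 12 mm over the last 7 mm and ends 16 mm above this point; four sprung steel balls (lugs) bulge 4 mm from its side, centred 6.3 mm above this point
- seal (a joint): how far the sprung black ring (35 mm across, 4 mm thick) round the foot of the stud is pressed down, m: 0 free, 0.004 fully down; spring of 2.5 N per mm. A cap that has clicked on but is not pressed leaves it at less than 0.0015
- cap: loose snap cap, grey plastic cylinder standing mouth down on the work surface: 42 mm across, 40 mm high, closed flat top, about 45 g; origin at the centre of its mouth (underside), z up. A lip 3 mm high at the mouth has a 25 mm bore; above it the bore is 33 mm wide, 26 mm deep from the mouth
- cap_top (a point): centre of the cap's flat top, 40 mm above its mouth. Pushed down over the stud, the cap's lip rides over the lugs: resistance peaks at roughly 6 to 12 N with the mouth some 8 to 11 mm above seat, then drops (click) and the lugs draw the cap down, by up to 14 N, onto the ring; further pressing works against the ring alone
- flashlight: black plastic flashlight standing on its head, 112 mm high, 38 mm wide at the foot; bystander, origin at the centre of its underside
- bamboo_box: closed bamboo box, 79 x 59 x 47 mm; bystander, origin at the centre of its underside
- dish: small white ceramic dish, 72 mm across, 24 mm high; bystander, origin at the centre of its underside
- shoehorn: flat aluminium shoehorn, 155 mm long, lying across the middle of the cabinet's top, up to 105 mm above the work surface; bystander
Mind the look-alikes: they are no part of the job. What is meant by the cap is not green or red, and is the larger of those in its own colour.

How it is judged:
On the way, in this order (a step that is already met when the one before it is completed fails the run):
1. the drawer is pulled out to its stop (value of joint cab_drawer0 above 0.139 m), for 0.2 s.
2. the cap has clicked onto the stud (z of cap in the frame of seat below 0.001 m and horizontal distance between cap and seat below 0.004 m and angle between cap's own z axis and vertical below 0.12 rad and value of joint cab_drawer0 above 0.13 m), for 0.1 s.
At the end, for the whole second after the job is handed in: drawer within about 12 mm of its stop; cap snapped upright on the stud (mouth at or below seat, within 4 mm of its axis, tilt under 7 degrees); the robot still touches and presses it so that the sprung ring is down by over 2 mm of its 4 mm, through the last second (value of joint cab_drawer0 above 0.134 m and z of cap in the frame of seat below 0 m and horizontal distance between cap and seat below 0.004 m and angle between cap's own z axis and vertical below 0.12 rad and value of joint seal above 0.002 m and contact force between any of the fingers, the arm and cap above 1 N); the arm keeps its last pose, push and grip.
It fails at once if the flashlight, bamboo box, dish or shoehorn was moved by over 30 mm (distance of any of flashlight, bamboo_box, dish, shoehorn from where it was at the start of the episode above 0.03 m).
It also fails if it takes over 64 s, if anything falls off the work surface, if the arm or the gripper's body presses on something with over 40 N, if the wrist force passes 120 N, or if a joint passes its speed limit or range.

### The arm

A 6-joint arm with a two-finger parallel gripper is mounted at the origin on the work surface. World frame = base frame: x ahead of the robot, y to its left, z up, the work surface at z = 0. Lengths are in m, angles in rad, forces in N, time in s.
With the tool pointing down it reaches from about 0.275 to 0.75 m from the base axis. Payload 10.2 kg.
Tool frame: the origin (TCP) lies at the very end of the fingers, on their centre line; the grasp point (between the pads) lies 19 mm behind it; z points along the fingers, y is the direction in which the jaws open and shut (so a half turn about z gives the same grasp; the last joint's range is limited). The gripper opens to 88 mm and grips with 3 to 60 N. Pads are 18 mm wide; open, the fingers measure 123 mm over their backs; the gripper's body (75 mm by 187 mm) begins 45 mm behind the grasp point.
Start: joints at [-1.556, 0.313, 1.498, -0, 1.331, -0.223], TCP at [0.124, -0.51, 0.239] pointing down, gripper open.
Joint ranges: [-2.94, 2.94], [-0.97, 2.17], [0.19, 2.56], [-1.23, 4.37], [0.02, 3.11], [-2.88, 2.88]. Speed limits (rad/s): [2.39, 2.39, 3.01, 3.14, 3.14, 3.14].

### API

Orientations are given as a unit quaternion [x, y, z, w].
In Python, from plant import read_state, capture, close_job gives the robot as it stands.
- The arm moves only by the shell command python3 -m creep 'ROWS' [OPENING] [FORCE]. ROWS is JSON, a list of rows, each an object with "delta_pos": the shift along the tool's x, y, z in m, a list of three; "rotation": the turn, a rotation vector about the tool's x, y, z in degrees, a list of three. A call has 1 to 5 rows; each row is the pose to reach, as a shift and turn from the pose commanded when the call began, along the tool's axes at that moment; what a row does not reach only later rows make up. A row lasts 1/12 s, in which the tool goes at most 41.7 mm and 7.16 degrees, less where a joint would pass 70% of its speed; a pose out of reach is approached as far as the arm can. A call with a gripper value outside its range is refused whole. OPENING is the finger opening in m, from 0 to 0.0881, set as the call begins (- or left out, the last holds). The fingers move at their own pace and stop on an object; FORCE is the grip in N (left out, the last holds). Time passes only in rows, so rows that repeat a pose let the fingers close. It gives the time, the measured TCP pose, the force and the opening at its end, in the units of the state.
- read_state(): the state, without advancing time (a new reading comes with each control period).
- capture(name): name is "side" or "top"; returns a dict with "image" (384x512x3 uint8, red, green, blue), "camera_matrix" (3x3 intrinsics, pixels), "world_from_camera" (4x4, takes a point from camera to world coordinates). Camera axes: x right, y down, z forward; pixel columns grow to the right and rows downward; lengths in m; the calibration is good to about 2 mm. A picture is of the moment at which its call begins. There is no depth.
- close_job(): hands the job in, once; it reports no verdict.
The state is a dict: "time": time; "q": joint angles; "qvel": joint speeds; "joint_torque": joint torques, N m; "tcp_pos": TCP position; "tcp_rot": TCP orientation; "ft_force": force on the tool from outside, world axes, zero at the start; "torque": the same for the moment, N m; "width": finger opening in m.
Only numpy, scipy, OpenCV 4.12 (cv2) and the standard library are available. Lean on these libraries where they do the work, as an engineer would, in place of code of your own. Each camera call takes 0.05 s, during which the arm holds its last target.

## Working session

There is one attempt and no reset: what is moved stays moved. The work goes in short steps, Python scripts to look and compute and a shell command to move; the robot and the scene stay as the last step left them, time stands still between calls to the robot, and variables do not carry over. Pictures are saved under pics/ and viewed, and the job is handed in when it is done.

```bash
ls; mkdir -p pics; python3 - <<'E'
from plant import *
import cv2
s=read_state();print(s)
for n in("side","top"):
    c=capture(n);cv2.imwrite(f"pics/{n}0.png",c["image"][:,:,::-1]);print(n,c["camera_matrix"],c["world_from_camera"])
E
```

```text
pics
{'time': 0.0, 'q': array([-1.55639927e+00,  3.13453753e-01,  1.49839093e+00,  1.03600417e-05,
        1.33094111e+00, -2.23470604e-01]), 'qvel': array([ 0.00120199,  0.00089471, -0.00217278, -0.002082  , -0.00088951,
       -0.00166113]), 'joint_torque': array([ 9.24828528e-04, -4.02209151e+01, -2.52268177e+01,  6.94706943e-02,
        3.52771953e-02, -1.19237116e-04]), 'tcp_pos': array([ 0.12365766, -0.51000736,  0.2381765 ]), 'tcp_rot': array([ 9.92935675e-01,  1.18652393e-01,  6.72535340e-05, -5.92788594e-04]), 'ft_force': array([-1.01124416,  0.53175079, -0.91537112]), 'torque': array([-0.04909904,  0.0170257 , -0.00501794]), 'width': 0.08818743601615771}
side [[458.32547544   0.         249.13678252]
 [  0.         458.32547544 200.20780161]
 [  0.           0.           1.        ]] [[ 9.86165610e-01 -9.07030340e-02  1.38745629e-01  3.86695574e-01]
 [-1.65759902e-01 -5.34442903e-01  8.28790949e-01 -1.20169966e+00]
 [-1.02223660e-03 -8.40323594e-01 -5.42084138e-01  8.56452355e-01]
 [ 0.00000000e+00  0.00000000e+00  0.00000000e+00  1.00000000e+00]]
top [[416.855084     0.         253.24563095]
 [  0.         416.855084   192.40019215]
 [  0.           0.           1.        ]] [[ 0.00560403 -0.99623255  0.08654076  0.47525603]
 [-0.99998326 -0.00545835  0.00191988 -0.01359783]
 [-0.00144028 -0.08655007 -0.99624646  1.38291927]
 [ 0.          0.          0.          1.        ]]
```

View pics/side0.png

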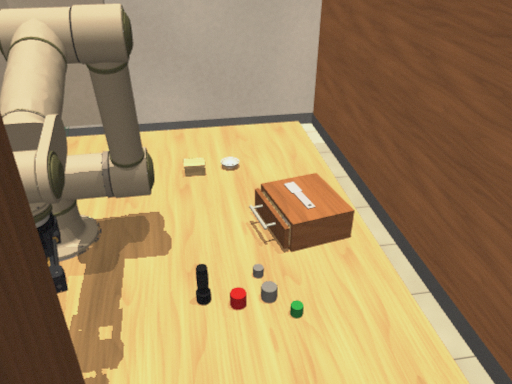

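View pics/top0.png

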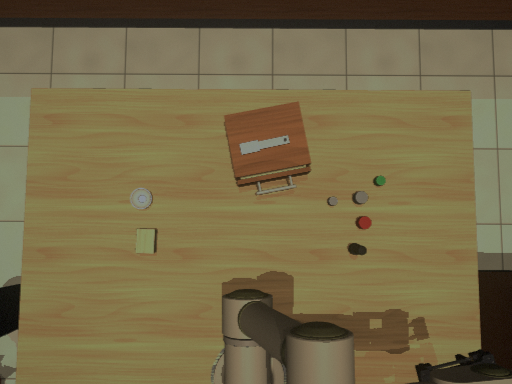

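The snap cap could be any of four: large grey (side 269,292; top 361,197), small grey (258,271; 333,201), red (238,298; 364,222) or green (297,309; 380,181). By the description it is the large grey one, so I'll crop in close and measure.

```bash
cat > h.py <<'E'
import numpy as np, cv2
from plant import *
from scipy.spatial.transform import Rotation as R
def cast(c,u,v,z):
    K=c["camera_matrix"];T=c["world_from_camera"]
    d=T[:3,:3]@np.linalg.inv(K)@np.array([u,v,1.]);o=T[:3,3]
    return o+d*(z-o[2])/d[2]
def proj(c,p):
    T=np.linalg.inv(c["world_from_camera"]);q=T[:3,:3]@np.asarray(p)+T[:3,3];q=c["camera_matrix"]@q
    return q[:2]/q[2]
def crop(c,x0,y0,x1,y1,k,name):
    cv2.imwrite(name,cv2.resize(c["image"][y0:y1,x0:x1,::-1],None,fx=k,fy=k,interpolation=cv2.INTER_CUBIC))
E
python3 - <<'E'
from h import *
a=capture("side");b=capture("top")
crop(a,190,170,360,330,4,"pics/s1.png");crop(b,215,95,395,265,4,"pics/t1.png")
E
```

```text
(no output)
```

View pics/s1.png

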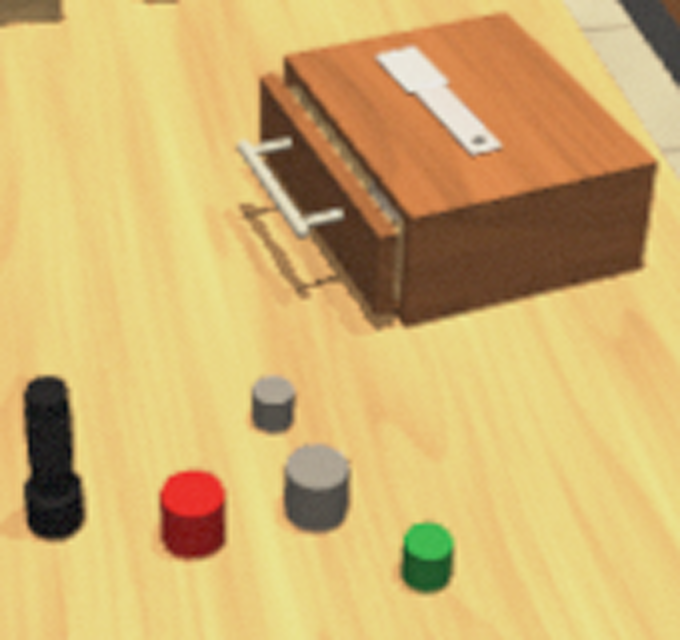

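View pics/t1.png

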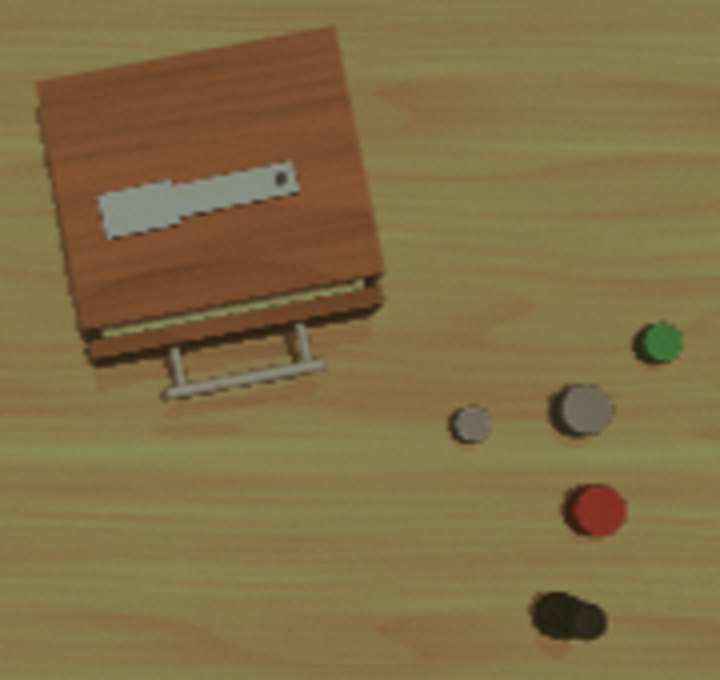

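The crops show the large grey cap (top view about 361,197) clearly larger than the small grey one, and the drawer slightly open. Next I'll measure the cabinet, handle and cap.

```bash
python3 - <<'E'
from h import *
a=capture("side");b=capture("top")
# cap: bright top faces
for c,n,(x0,y0,x1,y1),lo in((a,"side",(259,278,281,305),125),(b,"top",(350,186,372,210),90)):
    im=c["image"].astype(int);sub=im[y0:y1,x0:x1]
    m=((sub.max(2)-sub.min(2)<30)&(sub.mean(2)>lo)).astype(np.uint8)
    cn=max(cv2.findContours(m,0,1)[0],key=cv2.contourArea);(u,v),r=cv2.minEnclosingCircle(cn)
    M=cv2.moments(m,True);u=M['m10']/M['m00']+x0;v=M['m01']/M['m00']+y0
    p=cast(c,u,v,.04);q=cast(c,u+r,v,.04)
    print(n,u,v,r,p.round(4),"r",np.linalg.norm(q-p).round(4), m.sum(), sub[12,11])
    print(sub[:,11].mean(1).round())
# cabinet top
hs=cv2.cvtColor(b["image"],cv2.COLOR_RGB2HSV)
print(hs[120,240],hs[185,275],b["image"][187,275],hs[181,265],hs[200,200])
E
```

```text
side 268.84033613445376 286.56302521008405 7.159010887145996 [ 0.5779 -0.3613  0.04  ] r 0.0182 119 [175 166 148]
[180. 183. 179. 163. 160. 158. 161. 160. 162. 162. 161. 160. 163. 150.
 108.  79.  79.  77.  78.  79.  78.  80.  80.  78.  97. 147. 181.]
top 361.3796296296296 196.84259259259258 5.843439102172852 [ 0.5794 -0.3603  0.04  ] r 0.0189 108 [111 104  89]
[107. 106. 109. 110. 107.  97. 100. 102. 101. 101.  99. 103. 101. 102.
 102. 103. 100.  65.  93. 103. 108. 115. 116. 117.]
[ 13 156 118] [ 18 130 133] [131 112  71] [ 16 145  60] [ 24 112 137]
```

```bash
python3 - <<'E'
from h import *
b=capture("top");a=capture("side")
hs=cv2.cvtColor(b["image"],cv2.COLOR_RGB2HSV)
m=((hs[...,0]<17)&(hs[...,1]>135)&(hs[...,2]>85)).astype(np.uint8);m[:95]=0;m[190:]=0;m[:,:215]=0;m[:,320:]=0
m=cv2.morphologyEx(m,cv2.MORPH_CLOSE,np.ones((3,3)));
cn=max(cv2.findContours(m,0,1)[0],key=cv2.contourArea);h=cv2.convexHull(cn)
vis=b["image"][:,:,::-1].copy();cv2.drawContours(vis,[cn],-1,(0,255,0),1);cv2.imwrite("pics/m1.png",cv2.resize(vis[95:265,215:395],None,fx=4,fy=4,interpolation=0))
ap=cv2.approxPolyDP(h,6,True)[:,0];print(ap.tolist())
f=lambda x,y,x0=215,y0=95:((x+.5)/4-.5+x0,(y+.5)/4-.5+y0)
P=[cast(b,*f(*p),.1) for p in((37,82),(335,28),(382,272),(85,328))]
for p in P:print(p.round(4))
for i in range(4):
    d=P[(i+1)%4]-P[i];print(np.linalg.norm(d).round(4),np.degrees(np.arctan2(d[1],d[0])).round(2))
C=sum(P)/4;print("centre",C)
# handle from top and side crops
E1=[cast(b,*f(*p),.062) for p in((167,394),(322,366))];E2=[cast(a,*f(*p,190,170),.062) for p in((242,147),(303,230))]
for E in(E1,E2):
    d=E[1]-E[0];print(E[0].round(4),E[1].round(4),"mid",((E[0]+E[1])/2).round(4),np.linalg.norm(d).round(4),np.degrees(np.arctan2(d[1],d[0])).round(2))
E
```

```text
[[298, 102], [310, 170], [271, 184], [237, 184], [224, 115]]
[0.8298 0.0825 0.1   ]
[ 0.8743 -0.1516  0.1   ]
[ 0.6806 -0.1874  0.1   ]
[0.6355 0.043  0.1   ]
0.2383 -79.22
0.1971 -169.54
0.2347 101.07
0.1982 11.49
centre [ 0.75503191 -0.05337928  0.1       ]
[ 0.5877 -0.021   0.062 ] [ 0.6108 -0.1443  0.062 ] mid [ 0.5993 -0.0827  0.062 ] 0.1254 -79.41
[ 0.5872 -0.0227  0.062 ] [ 0.6128 -0.1385  0.062 ] mid [ 0.6    -0.0806  0.062 ] 0.1186 -77.51
```

View pics/m1.png

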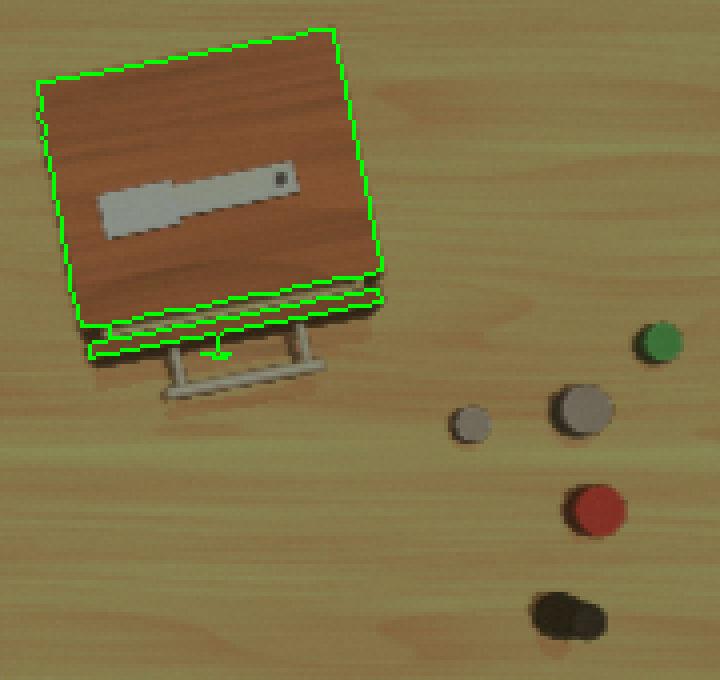

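Both views agree on the cap at about (0.579, -0.361) and the handle middle at about (0.5995, -0.082). The cabinet yaw is about 10.8°, and the handle length comes out at 0.12, as it should. Next I go above the handle, with the jaws along the cabinet's x.

```bash
cat > d.py <<'E'
import sys
from h import *
# python3 d.py x y z yaw_deg(of tool x): delta in tool axes
x,y,z,yaw=map(float,sys.argv[1:5]);s=read_state()
Rt=R.from_quat(s["tcp_rot"]);c,n=np.cos(np.radians(yaw)),np.sin(np.radians(yaw))
T=R.from_matrix(np.array([[c,n,0],[n,-c,0],[0,0,-1]]))
print("delta",Rt.inv().apply(np.array([x,y,z])-s["tcp_pos"]).round(4),"rot",(Rt.inv()*T).as_rotvec(degrees=True).round(2))
E
python3 d.py 0.5995 -0.082 0.16 100.8
```

```text
delta [ 0.5633 -0.304   0.0787] rot [-1.000e-02 -1.000e-02 -8.718e+01]
```

```bash
python3 -m creep '[{"delta_pos":[0.037,-0.02,0],"rotation":[0,0,-7]},{"delta_pos":[0.073,-0.04,0],"rotation":[0,0,-14]},{"delta_pos":[0.11,-0.06,0.01],"rotation":[0,0,-21]},{"delta_pos":[0.146,-0.079,0.015],"rotation":[0,0,-28]},{"delta_pos":[0.183,-0.099,0.02],"rotation":[0,0,-35]}]' 0.024; python3 d.py 0.5995 -0.082 0.16 100.8
```

```text
time: 0.82
tcp_pos: [0.278, -0.3704, 0.2187]
tcp_rot: [0.91, 0.414, 0.0, 0.0]
ft_force: [0.7, 0.6, -0.0]
width: 0.057
delta [0.4286 0.0529 0.0587] rot [ 1.000e-02  0.000e+00 -5.186e+01]
```

```bash
python3 -m creep '[{"delta_pos":[0.04,0.005,0],"rotation":[0,0,-7]},{"delta_pos":[0.08,0.01,0.01],"rotation":[0,0,-14]},{"delta_pos":[0.12,0.015,0.02],"rotation":[0,0,-21]},{"delta_pos":[0.16,0.02,0.025],"rotation":[0,0,-28]},{"delta_pos":[0.2,0.025,0.03],"rotation":[0,0,-35]}]'; python3 d.py 0.5995 -0.082 0.16 100.8
```

```text
time: 1.23
tcp_pos: [0.4291, -0.2367, 0.1886]
tcp_rot: [0.743, 0.669, -0.0, -0.0]
ft_force: [-0.1, -0.8, 0.8]
width: 0.0251
delta [0.1717 0.1532 0.0286] rot [ -0.    -0.   -16.83]
```

```bash
python3 -m creep '[{"delta_pos":[0.03,0.027,0.01],"rotation":[0,0,-6]},{"delta_pos":[0.06,0.054,0.02],"rotation":[0,0,-12]},{"delta_pos":[0.09,0.081,0.029],"rotation":[0,0,-16.8]},{"delta_pos":[0.12,0.107,0.029],"rotation":[0,0,-16.8]},{"delta_pos":[0.147,0.131,0.029],"rotation":[0,0,-16.8]}]'; python3 d.py 0.5995 -0.082 0.16 100.8
```

```text
time: 1.65
tcp_pos: [0.5757, -0.1047, 0.1593]
tcp_rot: [0.64, 0.769, -0.0, -0.001]
ft_force: [-1.1, -0.1, 0.9]
width: 0.024
delta [ 0.018   0.0276 -0.0007] rot [-0.05 -0.04 -0.31]
```

```bash
python3 -m creep '[{"delta_pos":[0.025,0.022,0],"rotation":[0,0,0]},{"delta_pos":[0.025,0.022,0],"rotation":[0,0,0]}]';python3 d.py 0.5995 -0.082 0.05 100.8; python3 - <<'E'
from h import *
a=capture("side");crop(a,190,120,360,280,4,"pics/s2.png")
E
```

```text
time: 1.82
tcp_pos: [0.5937, -0.0737, 0.1594]
tcp_rot: [0.638, 0.77, 0.001, -0.0]
ft_force: [-0.1, -0.2, 0.0]
width: 0.0245
delta [-0.0093  0.0041  0.1094] rot [ 0.04 -0.06 -0.11]
```

View pics/s2.png

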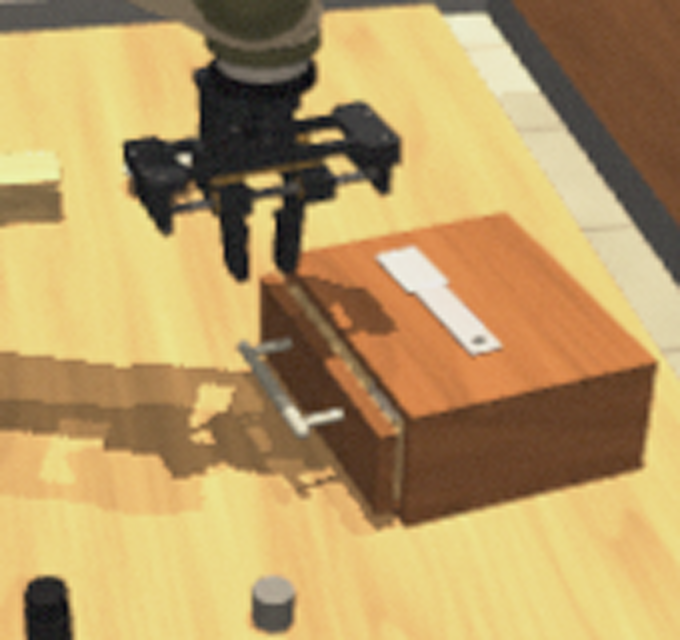

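The gripper is above the handle with its jaws along the drawer's axis. Now I correct the small overshoot and go down.

```bash
python3 -m creep '[{"delta_pos":[-0.0093,0.0041,0],"rotation":[0,0,0]},{"delta_pos":[-0.0093,0.0041,0.02],"rotation":[0,0,0]},{"delta_pos":[-0.0093,0.0041,0.04],"rotation":[0,0,0]},{"delta_pos":[-0.0093,0.0041,0.05],"rotation":[0,0,0]},{"delta_pos":[-0.0093,0.0041,0.05],"rotation":[0,0,0]}]';python3 d.py 0.5995 -0.082 0.05 100.8; python3 - <<'E'
from h import *
a=capture("side");crop(a,190,120,360,280,4,"pics/s3.png")
b=capture("top");crop(b,215,95,395,265,4,"pics/t3.png")
E
```

```text
time: 2.28
tcp_pos: [0.5961, -0.0879, 0.1078]
tcp_rot: [0.641, 0.768, -0.001, -0.002]
ft_force: [-0.4, 0.2, 0.1]
width: 0.0239
delta [0.0051 0.0046 0.0578] rot [-0.21 -0.11 -0.48]
```

View pics/s3.png

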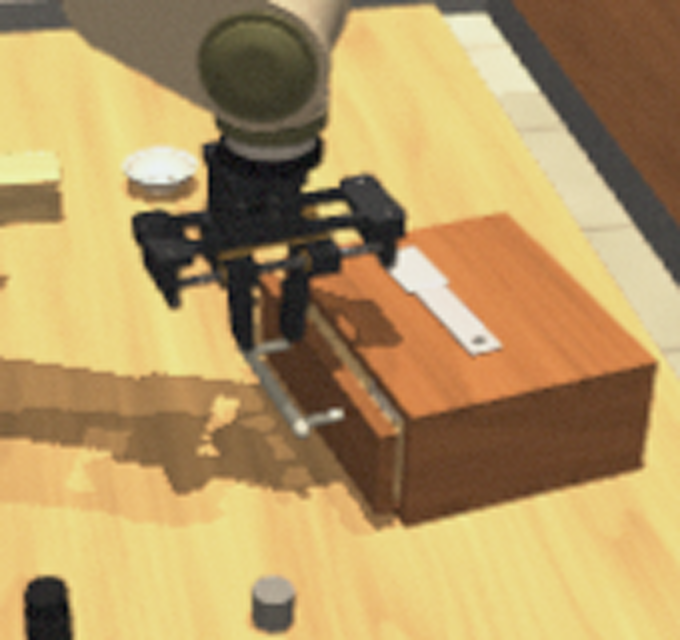

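```bash
python3 -m creep '[{"delta_pos":[0,0,0],"rotation":[0,0,0]},{"delta_pos":[0,0,0],"rotation":[0,0,0]}]';python3 d.py 0.5995 -0.082 0.05 100.8
```

```text
time: 2.55
tcp_pos: [0.5978, -0.0871, 0.1111]
tcp_rot: [0.64, 0.768, 0.0, 0.001]
ft_force: [1.2, 0.6, 0.1]
width: 0.024
delta [0.0048 0.0025 0.0611] rot [ 0.1   0.06 -0.39]
```

```bash
python3 -m creep '[{"delta_pos":[0.0048,0.0025,0],"rotation":[0,0,0]},{"delta_pos":[0.0048,0.0025,0.015],"rotation":[0,0,0]},{"delta_pos":[0.0048,0.0025,0.02],"rotation":[0,0,0]},{"delta_pos":[0.0048,0.0025,0.02],"rotation":[0,0,0]},{"delta_pos":[0.0048,0.0025,0.02],"rotation":[0,0,0]}]';python3 d.py 0.5995 -0.082 0.05 100.8;python3 d.py 0.5995 -0.082 0.05 100.8;  python3 - <<'E'
from h import *
for i in range(4):print(read_state()["tcp_pos"]);capture("side")
a=capture("side");crop(a,190,120,360,280,4,"pics/s4.png")
b=capture("top");crop(b,215,95,395,265,4,"pics/t4.png")
E
```

```text
time: 2.97
tcp_pos: [0.599, -0.0814, 0.0901]
tcp_rot: [0.64, 0.768, -0.0, -0.0]
ft_force: [-0.6, -0.2, 0.7]
width: 0.0241
delta [-0.0007  0.0004  0.0401] rot [-0.01 -0.01 -0.37]
delta [-0.0007  0.0004  0.0401] rot [-0.01 -0.01 -0.37]
[ 0.59895429 -0.08138796  0.09010816]
[ 0.59914273 -0.08154411  0.09046292]
[ 0.59918406 -0.08158961  0.09056139]
[ 0.59917688 -0.08161264  0.09054611]
```

View pics/s4.png

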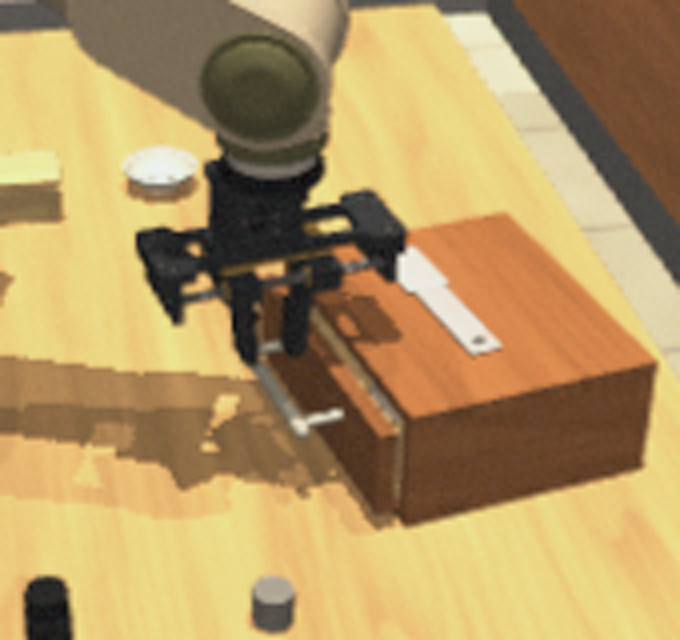

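View pics/t4.png

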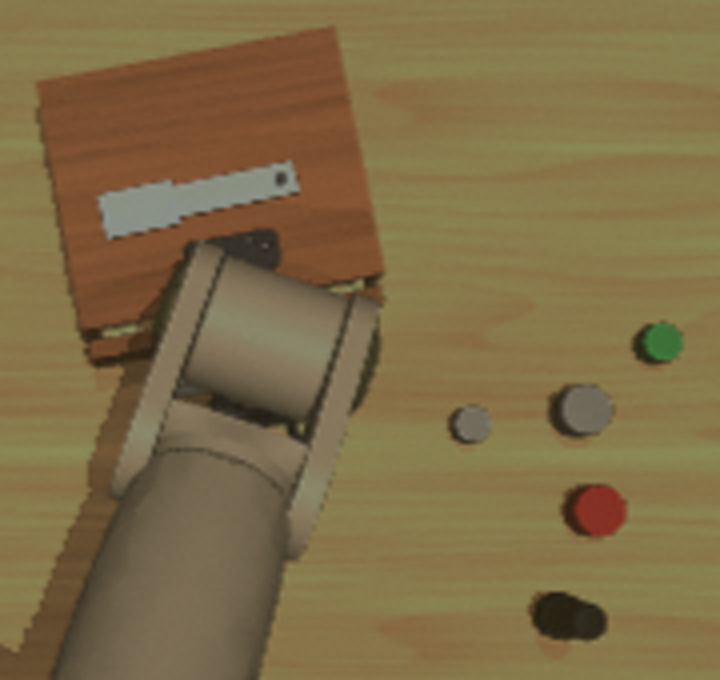

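The tips are straddling the bar, with the inner finger (about 295,350 in the crop) just in front of the panel edge (about x = 315). I'll go down in small steps and watch the force.

```bash
python3 -m creep '[{"delta_pos":[0,0,0.008],"rotation":[0,0,0]},{"delta_pos":[0,0,0.016],"rotation":[0,0,0]},{"delta_pos":[0,0,0.02],"rotation":[0,0,0]},{"delta_pos":[0,0,0.02],"rotation":[0,0,0]}]';python3 d.py 0.5995 -0.082 0.05 100.8
```

```text
time: 3.6
tcp_pos: [0.5982, -0.0813, 0.0683]
tcp_rot: [0.64, 0.768, -0.0, -0.001]
ft_force: [0.5, -0.4, 0.3]
width: 0.024
delta [-0.0009  0.0012  0.0183] rot [-0.13 -0.07 -0.38]
```

```bash
python3 -m creep '[{"delta_pos":[0,0,0.008],"rotation":[0,0,0]},{"delta_pos":[0,0,0.016],"rotation":[0,0,0]},{"delta_pos":[0,0,0.02],"rotation":[0,0,0]},{"delta_pos":[0,0,0.02],"rotation":[0,0,0]},{"delta_pos":[0,0,0.02],"rotation":[0,0,0]}]';python3 d.py 0.5995 -0.082 0.05 100.8
```

```text
time: 4.02
tcp_pos: [0.5988, -0.0815, 0.0496]
tcp_rot: [0.64, 0.768, -0.0, -0.0]
ft_force: [0.9, -0.4, 0.3]
width: 0.0239
delta [-0.0006  0.0006 -0.0004] rot [-0.02 -0.01 -0.38]
```

Both fingers are around the bar with no contact force. Now I close.

```bash
python3 -m creep '[{"delta_pos":[0,0,0],"rotation":[0,0,0]},{"delta_pos":[0,0,0],"rotation":[0,0,0]},{"delta_pos":[0,0,0],"rotation":[0,0,0]},{"delta_pos":[0,0,0],"rotation":[0,0,0]}]' 0 20; python3 d.py 0.4628 -0.1077 0.05 100.8
```

```text
time: 4.35
tcp_pos: [0.5991, -0.0816, 0.0503]
tcp_rot: [0.64, 0.768, 0.0, 0.0]
ft_force: [0.6, -0.0, 1.7]
width: 0.0098
delta [-0.001  -0.1388  0.0002] rot [ 0.04  0.02 -0.37]
```

```bash
python3 -m creep '[{"delta_pos":[0,-0.01,0],"rotation":[0,0,0]},{"delta_pos":[0,-0.025,0],"rotation":[0,0,0]},{"delta_pos":[0,-0.045,0],"rotation":[0,0,0]},{"delta_pos":[0,-0.065,0],"rotation":[0,0,0]},{"delta_pos":[0,-0.085,0],"rotation":[0,0,0]}]';python3 -m creep '[{"delta_pos":[0,-0.015,0],"rotation":[0,0,0]},{"delta_pos":[0,-0.025,0],"rotation":[0,0,0]},{"delta_pos":[0,-0.035,0],"rotation":[0,0,0]},{"delta_pos":[0,-0.04,0],"rotation":[0,0,0]},{"delta_pos":[0,-0.04,0],"rotation":[0,0,0]}]'; python3 d.py 0.4628 -0.1077 0.05 100.8
```

```text
time: 4.77
tcp_pos: [0.5153, -0.0981, 0.0503]
tcp_rot: [0.64, 0.769, -0.0, 0.002]
ft_force: [3.4, -8.3, -2.9]
width: 0.0101
time: 5.18
tcp_pos: [0.4758, -0.1059, 0.0503]
tcp_rot: [0.64, 0.768, -0.001, 0.002]
ft_force: [0.6, -8.8, -4.5]
width: 0.0103
delta [ 0.0005 -0.0132  0.0003] rot [ 0.05  0.18 -0.38]
```

```bash
python3 -m creep '[{"delta_pos":[0,-0.003,0],"rotation":[0,0,0]},{"delta_pos":[0,-0.006,0],"rotation":[0,0,0]},{"delta_pos":[0,-0.008,0],"rotation":[0,0,0]},{"delta_pos":[0,-0.01,0],"rotation":[0,0,0]},{"delta_pos":[0,-0.01,0],"rotation":[0,0,0]}]'; python3 d.py 0.4628 -0.1077 0.05 100.8
```

```text
time: 5.6
tcp_pos: [0.4668, -0.1077, 0.0503]
tcp_rot: [0.64, 0.768, -0.0, 0.002]
ft_force: [0.7, -10.0, -3.6]
width: 0.0099
delta [ 0.0007 -0.0039  0.0003] rot [ 0.1   0.21 -0.36]
```

```bash
python3 -m creep '[{"delta_pos":[0,-0.002,0],"rotation":[0,0,0]},{"delta_pos":[0,-0.004,0],"rotation":[0,0,0]},{"delta_pos":[0,-0.004,0],"rotation":[0,0,0]}]';python3 -m creep '[{"delta_pos":[0,-0.002,0],"rotation":[0,0,0]},{"delta_pos":[0,-0.004,0],"rotation":[0,0,0]},{"delta_pos":[0,-0.004,0],"rotation":[0,0,0]}]'
```

```text
time: 5.85
tcp_pos: [0.4646, -0.1082, 0.0504]
tcp_rot: [0.64, 0.768, 0.001, 0.004]
ft_force: [12.3, -5.2, -11.1]
width: 0.01
time: 6.1
tcp_pos: [0.4642, -0.1083, 0.0506]
tcp_rot: [0.641, 0.768, 0.004, 0.007]
ft_force: [40.7, 4.8, -29.3]
width: 0.0109
```

At the stop: 40 N, and 137.5 mm of travel plus about 8 mm of initial opening makes 0.1456. I relax the command, look, and open.

```bash
python3 -m creep '[{"delta_pos":[0,0.003,0],"rotation":[0,0,0]},{"delta_pos":[0,0.006,0],"rotation":[0,0,0]},{"delta_pos":[0,0.006,0],"rotation":[0,0,0]}]';python3 -m creep '[{"delta_pos":[0,0,0],"rotation":[0,0,0]},{"delta_pos":[0,0,0],"rotation":[0,0,0]},{"delta_pos":[0,0,0],"rotation":[0,0,0]}]' 0.024; python3 d.py 0.5787 -0.3608 0.14 10.8
```

```text
time: 6.35
tcp_pos: [0.4656, -0.1078, 0.0504]
tcp_rot: [0.64, 0.769, -0.0, 0.002]
ft_force: [3.3, -8.4, -2.9]
width: 0.01
time: 6.6
tcp_pos: [0.464, -0.1062, 0.05]
tcp_rot: [0.64, 0.768, 0.0, -0.0]
ft_force: [-0.1, 0.1, -0.6]
width: 0.0238
delta [-0.2711  0.0667 -0.0901] rot [-2.000e-02 -1.000e-02  8.962e+01]
```

```bash
python3 -m creep '[{"delta_pos":[0,0,-0.02],"rotation":[0,0,0]},{"delta_pos":[0,0,-0.045],"rotation":[0,0,0]},{"delta_pos":[0,0,-0.08],"rotation":[0,0,0]},{"delta_pos":[-0.02,0.005,-0.1],"rotation":[0,0,7]},{"delta_pos":[-0.055,0.014,-0.11],"rotation":[0,0,14]}]';python3 d.py 0.5787 -0.3608 0.16 10.8
```

```text
time: 7.02
tcp_pos: [0.4883, -0.1567, 0.1632]
tcp_rot: [0.73, 0.684, 0.001, 0.001]
ft_force: [1.1, 0.2, 0.6]
width: 0.0238
delta [-0.1978  0.1035  0.0038] rot [ 1.900e-01 -7.000e-02  7.548e+01]
```

```bash
python3 -m creep '[{"delta_pos":[-0.034,0.017,0],"rotation":[0,0,7]},{"delta_pos":[-0.068,0.035,0],"rotation":[0,0,14]},{"delta_pos":[-0.1,0.052,0],"rotation":[0,0,21]},{"delta_pos":[-0.14,0.072,0],"rotation":[0,0,28]},{"delta_pos":[-0.17,0.09,0],"rotation":[0,0,35]}]' 0.062;python3 d.py 0.5787 -0.3608 0.12 10.8
```

```text
time: 7.43
tcp_pos: [0.5673, -0.335, 0.1598]
tcp_rot: [0.902, 0.431, -0.0, -0.0]
ft_force: [0.6, -1.0, 0.5]
width: 0.0556
delta [-0.0128  0.0251  0.0398] rot [-2.000e-02  0.000e+00  4.025e+01]
```

```bash
python3 -m creep '[{"delta_pos":[-0.013,0.025,0],"rotation":[0,0,7]},{"delta_pos":[-0.013,0.025,0],"rotation":[0,0,14]},{"delta_pos":[-0.013,0.025,0],"rotation":[0,0,21]},{"delta_pos":[-0.013,0.025,0],"rotation":[0,0,28]},{"delta_pos":[-0.013,0.025,0],"rotation":[0,0,35]}]';python3 -m creep '[{"delta_pos":[0,0,0],"rotation":[0,0,5]},{"delta_pos":[0,0,0],"rotation":[0,0,5]},{"delta_pos":[0,0,0],"rotation":[0,0,5]}]';python3 d.py 0.5787 -0.3608 0.08 10.8
python3 - <<'E'
from h import *
for n in("side","top"):
    a=capture(n);cv2.imwrite(f"pics/{n}5.png",a["image"][:,:,::-1])
    x=(190,170,360,330) if n=="side" else (215,95,395,265)
    crop(a,*x,4,f"pics/{n}5c.png")
E
```

```text
time: 7.85
tcp_pos: [0.5784, -0.3588, 0.1595]
tcp_rot: [0.99, 0.14, -0.0, -0.0]
ft_force: [0.2, 0.6, -0.2]
width: 0.0622
time: 8.1
tcp_pos: [0.5785, -0.3587, 0.1598]
tcp_rot: [0.995, 0.101, -0.0, -0.0]
ft_force: [0.3, -0.1, 0.3]
width: 0.0624
delta [-0.0002  0.0021  0.0798] rot [-0.03  0.01  0.79]
```

View pics/side5c.png

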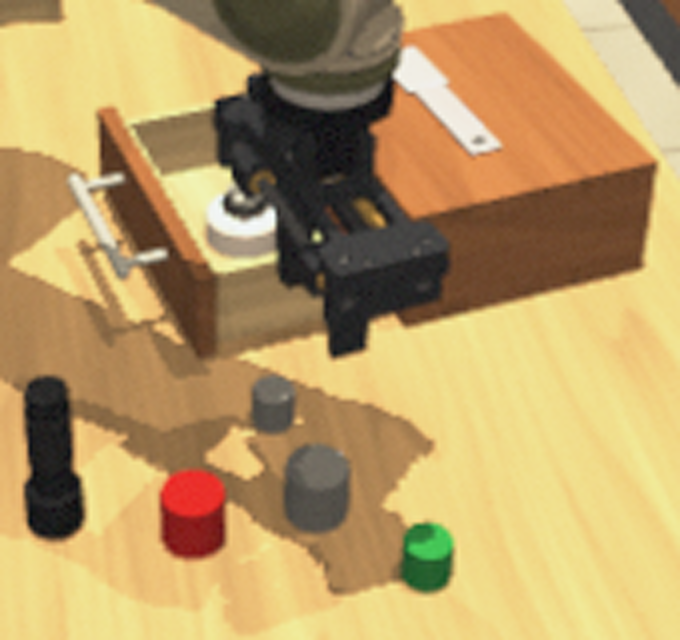

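View pics/top5c.png

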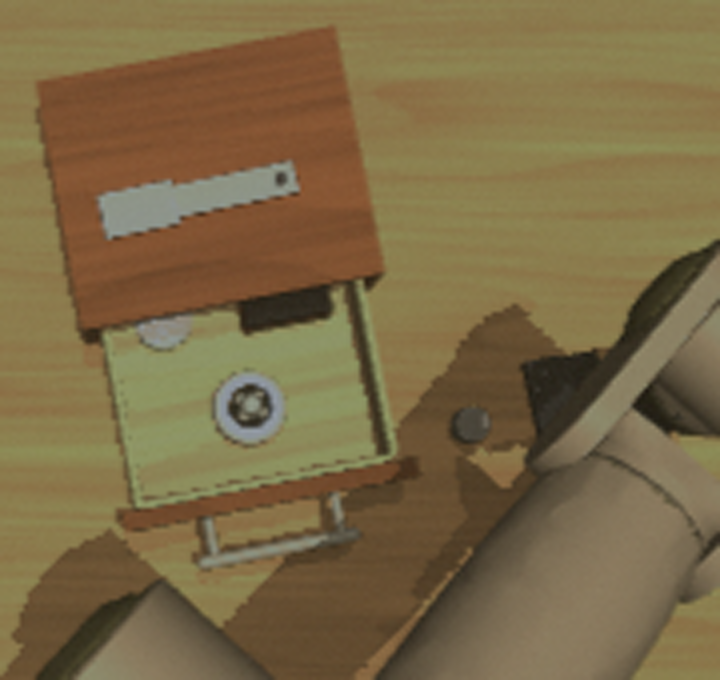

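The drawer is fully out. The stud shows at about (250,404) in the top crop, and the cap at about (317,487) in the side crop is still untouched. Next, the stud axis.

```bash
python3 - <<'E'
from h import *
b=capture("top")
im=b["image"];x0,y0,x1,y1=264,183,290,210
sub=im[y0:y1,x0:x1];k=8
cv2.imwrite("pics/stud.png",cv2.resize(sub[:,:,::-1],None,fx=24,fy=24,interpolation=0))
hs=cv2.cvtColor(sub,cv2.COLOR_RGB2HSV)
m=((hs[...,1]<60)|(hs[...,2]<85)).astype(np.uint8)
n,l,st,ce=cv2.connectedComponentsWithStats(m);i=1+st[1:,4].argmax()
cn=max(cv2.findContours((l==i).astype(np.uint8),0,1)[0],key=cv2.contourArea)
print("jar+all",st[i],ce[i]+[x0,y0],cv2.minEnclosingCircle(cn))
u,v=ce[i]+[x0,y0]
for z in(.04,.045,.05):print(z,cast(b,u,v,z).round(4))
d=(hs[...,2]<85).astype(np.uint8)
n,l,st,ce=cv2.connectedComponentsWithStats(d);i=1+st[1:,4].argmax();print("dark",st[i],ce[i]+[x0,y0])
cn=max(cv2.findContours((l==i).astype(np.uint8),0,1)[0],key=cv2.contourArea);(u,v),r=cv2.minEnclosingCircle(cn);print(u+x0,v+y0,r);print("ring z.056",cast(b,u+x0,v+y0,.056).round(4))
E
```

```text
jar+all [  4   5  18  18 254] [276.81496063 196.43307087] ((12.833333015441895, 13.5), 9.033987045288086)
0.04 [ 0.5793 -0.0872  0.04  ]
0.045 [ 0.5789 -0.087   0.045 ]
0.05 [ 0.5785 -0.0867  0.05  ]
dark [ 8  8 11 11 52] [276.67307692 196.32692308]
276.93283557891846 196.15671634674072 5.266081809997559
ring z.056 [ 0.5789 -0.0867  0.056 ]
```

View pics/stud.png

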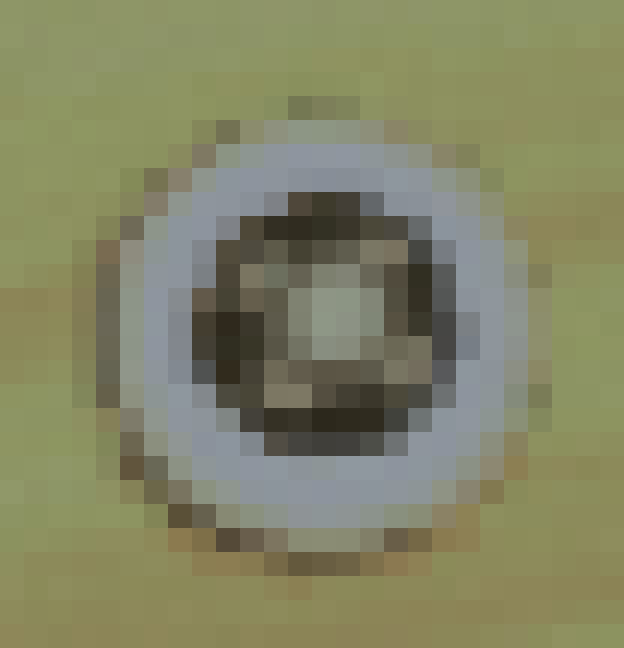

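The stud axis comes out at about (0.579, -0.0867), and the handle geometry predicts (0.580, -0.086), which fits. Now I grasp the cap.

```bash
python3 d.py 0.5787 -0.3608 0.011 10.8; python3 -m creep '[{"delta_pos":[0,0.002,0.02],"rotation":[0,0,0.5]},{"delta_pos":[0,0.002,0.05],"rotation":[0,0,0.5]},{"delta_pos":[0,0.002,0.085],"rotation":[0,0,0.5]},{"delta_pos":[0,0.002,0.095],"rotation":[0,0,0.5]},{"delta_pos":[0,0.002,0.095],"rotation":[0,0,0.5]}]' 0.064;python3 -m creep '[{"delta_pos":[0,0,0],"rotation":[0,0,0]}]'; python3 d.py 0.5787 -0.3608 0.011 10.8;python3 - <<'E'
from h import *
a=capture("side")
crop(a,210,190,340,330,4,f"pics/s6.png")
E
```

```text
delta [-0.0002  0.002   0.1489] rot [-0.01  0.01  0.74]
time: 8.67
tcp_pos: [0.5778, -0.3599, 0.0621]
tcp_rot: [0.995, 0.096, -0.002, -0.002]
ft_force: [0.4, 0.6, -0.7]
width: 0.064
time: 8.75
tcp_pos: [0.5793, -0.3612, 0.0661]
tcp_rot: [0.995, 0.095, 0.0, 0.0]
ft_force: [0.7, -0.4, 0.7]
width: 0.064
delta [-0.0006 -0.0006  0.0551] rot [ 0.05 -0.04  0.16]
```

View pics/s6.png

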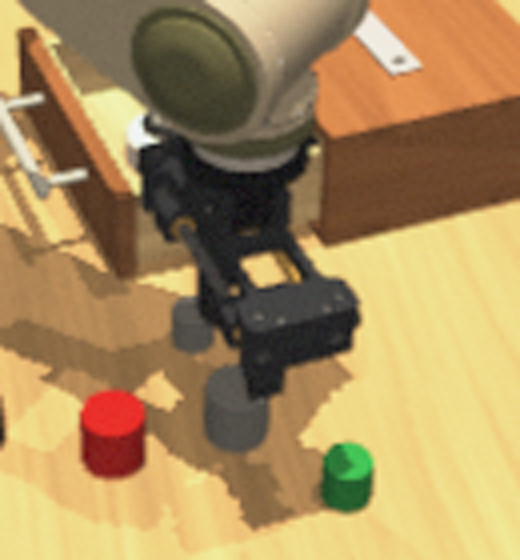

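```bash
python3 -m creep '[{"delta_pos":[0,0,0.015],"rotation":[0,0,0]},{"delta_pos":[0,0,0.03],"rotation":[0,0,0]},{"delta_pos":[0,0,0.045],"rotation":[0,0,0]},{"delta_pos":[0,0,0.053],"rotation":[0,0,0]},{"delta_pos":[0,0,0.053],"rotation":[0,0,0]}]';python3 -m creep '[{"delta_pos":[0,0,0],"rotation":[0,0,0]},{"delta_pos":[0,0,0],"rotation":[0,0,0]}]'; python3 d.py 0.5787 -0.3608 0.011 10.8
```

```text
time: 9.22
tcp_pos: [0.5789, -0.3609, 0.0119]
tcp_rot: [0.995, 0.095, -0.0, -0.0]
ft_force: [0.2, -0.7, -0.2]
width: 0.0639
time: 9.38
tcp_pos: [0.5796, -0.3615, 0.0137]
tcp_rot: [0.995, 0.095, 0.001, 0.001]
ft_force: [0.6, -0.3, -0.1]
width: 0.064
delta [-0.0008 -0.0008  0.0027] rot [ 0.12 -0.09  0.13]
```

```bash
python3 -m creep '[{"delta_pos":[0,0,0.001],"rotation":[0,0,0]},{"delta_pos":[0,0,0.001],"rotation":[0,0,0]},{"delta_pos":[0,0,0.001],"rotation":[0,0,0]},{"delta_pos":[0,0,0.001],"rotation":[0,0,0]},{"delta_pos":[0,0,0.001],"rotation":[0,0,0]}]' 0.03 45; python3 d.py 0.5787 -0.3608 0.14 10.8
```

```text
time: 9.8
tcp_pos: [0.5791, -0.361, 0.0113]
tcp_rot: [0.995, 0.095, 0.0, 0.0]
ft_force: [0.3, 0.3, 2.7]
width: 0.0409
delta [-0.0003 -0.0002 -0.1287] rot [ 0.02 -0.02  0.13]
```

```bash
python3 -m creep '[{"delta_pos":[0,0,-0.02],"rotation":[0,0,0]},{"delta_pos":[0,0,-0.05],"rotation":[0,0,0]},{"delta_pos":[0,0,-0.09],"rotation":[0,0,0]},{"delta_pos":[0,0,-0.13],"rotation":[0,0,0]},{"delta_pos":[0,0,-0.15],"rotation":[0,0,0]}]';python3 -m creep '[{"delta_pos":[0,0,0],"rotation":[0,0,0]},{"delta_pos":[0,0,0],"rotation":[0,0,0]}]'; python3 d.py 0.579 -0.0867 0.16 10.8;python3 - <<'E'
from h import *
for n in("side","top"):
    a=capture(n)
    crop(a,*((190,140,360,300) if n=="side" else (215,95,395,265)),4,f"pics/{n}7.png")
E
```

```text
time: 10.22
tcp_pos: [0.5798, -0.3615, 0.1664]
tcp_rot: [0.995, 0.095, 0.002, 0.002]
ft_force: [0.3, -0.1, -1.0]
width: 0.041
time: 10.38
tcp_pos: [0.5791, -0.361, 0.1615]
tcp_rot: [0.995, 0.095, 0.0, 0.001]
ft_force: [-0.2, -0.3, -1.6]
width: 0.0407
delta [ 0.0519 -0.2693  0.0012] rot [ 0.06 -0.05  0.13]
```

View pics/side7.png

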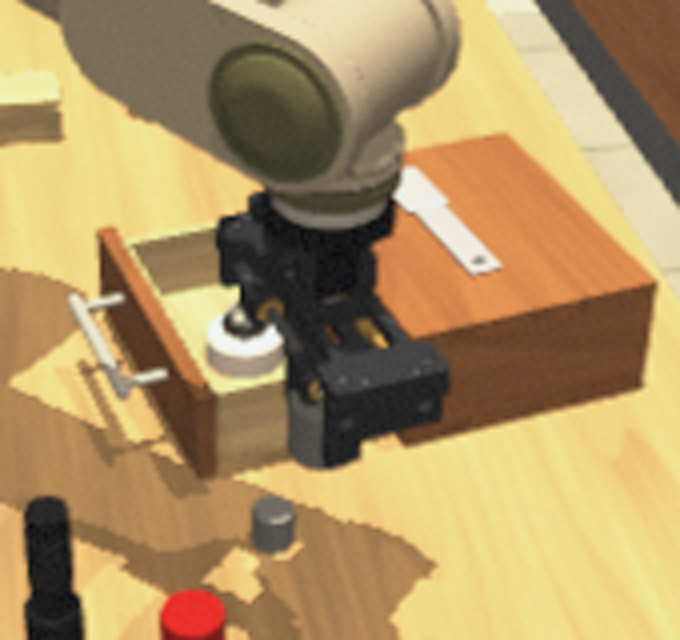

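The cap (305,425) is held, and the stud shows at (240,320). I'll zoom in on the stud in this view as a second measurement.

```bash
python3 - <<'E'
from h import *
a=capture("side");b=capture("top")
crop(a,236,210,266,240,16,"pics/s8.png")
for p in((.579,-.0867,.072),(.579,-.0867,.056)):print(proj(a,p).round(2),proj(b,p).round(2))
print(cast(b,277.5,195.5,.072))
E
```

```text
[251.01 215.48] [277.2  195.73]
[251.   219.83] [276.92 196.12]
[ 0.5797361  -0.08763175  0.072     ]
```

View pics/s8.png

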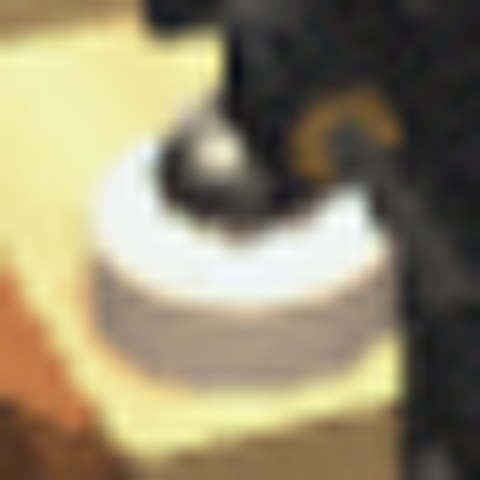

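The jar centre is at side column 250.6, against a predicted 251.0, so the views agree to about 1 mm. Moving over the stud.

```bash
python3 -m creep '[{"delta_pos":[0.006,-0.03,0],"rotation":[0,0,0]},{"delta_pos":[0.013,-0.067,0],"rotation":[0,0,0]},{"delta_pos":[0.021,-0.107,0],"rotation":[0,0,0]},{"delta_pos":[0.029,-0.147,0],"rotation":[0,0,0]},{"delta_pos":[0.036,-0.187,0],"rotation":[0,0,0]}]';python3 -m creep '[{"delta_pos":[0.008,-0.04,0],"rotation":[0,0,0]},{"delta_pos":[0.014,-0.072,0],"rotation":[0,0,0]},{"delta_pos":[0.016,-0.082,0],"rotation":[0,0,0]},{"delta_pos":[0.016,-0.082,0],"rotation":[0,0,0]},{"delta_pos":[0.016,-0.082,0],"rotation":[0,0,0]}]'; python3 d.py 0.579 -0.0868 0.11 10.8
```

```text
time: 11.0
tcp_pos: [0.5782, -0.1685, 0.1597]
tcp_rot: [0.995, 0.095, -0.001, -0.001]
ft_force: [0.5, 0.5, -0.7]
width: 0.041
time: 11.42
tcp_pos: [0.579, -0.0875, 0.1604]
tcp_rot: [0.995, 0.095, -0.0, 0.0]
ft_force: [-0.0, -0.5, -1.4]
width: 0.0408
delta [ 0.0002 -0.0006  0.0504] rot [-0.    0.05  0.15]
```

```bash
python3 -m creep '[{"delta_pos":[0,-0.0005,0.02],"rotation":[0,0,0]},{"delta_pos":[0,-0.0005,0.04],"rotation":[0,0,0]},{"delta_pos":[0,-0.0005,0.06],"rotation":[0,0,0]},{"delta_pos":[0,-0.0005,0.062],"rotation":[0,0,0]},{"delta_pos":[0,-0.0005,0.062],"rotation":[0,0,0]}]'; python3 -m creep '[{"delta_pos":[0,0,0],"rotation":[0,0,0]},{"delta_pos":[0,0,0],"rotation":[0,0,0]}]';python3 d.py 0.579 -0.0868 0.0843 10.8; python3 - <<'E'
from h import *
a=capture("side");crop(a,200,150,320,260,6,"pics/s9.png")
b=capture("top");crop(b,215,95,395,265,4,"pics/t9.png")
t=read_state()["tcp_pos"];print(t)
print(((proj(a,t-[0,0,.0113])-[200,150])*6).round(),((proj(a,[.579,-.0868,.072])-[200,150])*6).round())
E
```

```text
time: 11.83
tcp_pos: [0.5785, -0.0879, 0.098]
tcp_rot: [0.996, 0.094, -0.001, -0.0]
ft_force: [0.4, 0.1, -1.1]
width: 0.0413
time: 12.0
tcp_pos: [0.5796, -0.0873, 0.1002]
tcp_rot: [0.995, 0.095, 0.001, 0.001]
ft_force: [-0.1, 0.1, -0.9]
width: 0.0408
delta [-0.0005 -0.0006  0.0159] rot [ 0.07 -0.11  0.09]
[ 0.57939502 -0.08682127  0.0999868 ]
[307. 365.] [306. 393.]
```

View pics/s9.png

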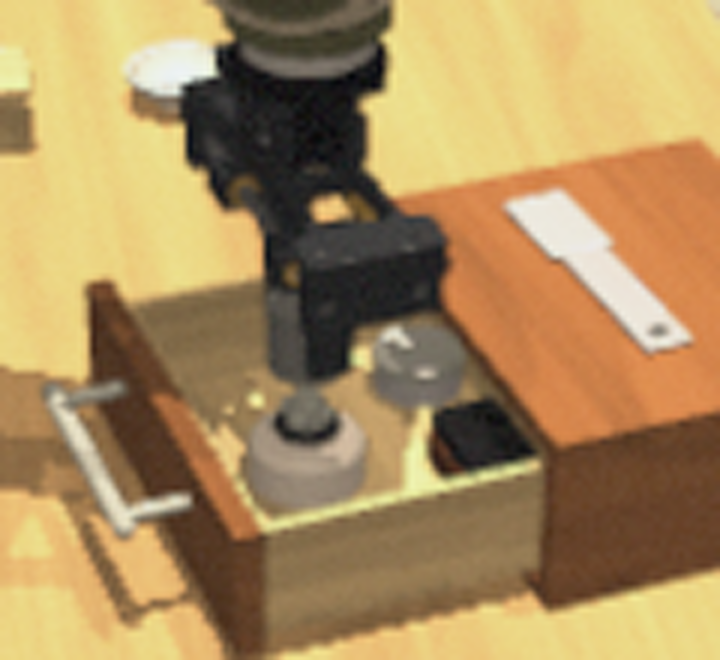

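The cap's centre column (about 311) sits above the stud (about 308), and the mouth is upright. I'll go down to just above the stud, then press in small steps.

```bash
python3 -m creep '[{"delta_pos":[-0.0005,0,0.005],"rotation":[0,0,0]},{"delta_pos":[-0.0005,0,0.01],"rotation":[0,0,0]},{"delta_pos":[-0.0005,0,0.014],"rotation":[0,0,0]},{"delta_pos":[-0.0005,0,0.014],"rotation":[0,0,0]},{"delta_pos":[-0.0005,0,0.014],"rotation":[0,0,0]}]';python3 -m creep '[{"delta_pos":[0,0,0.002],"rotation":[0,0,0]},{"delta_pos":[0,0,0.003],"rotation":[0,0,0]},{"delta_pos":[0,0,0.003],"rotation":[0,0,0]}]';python3 -m creep '[{"delta_pos":[0,0,0.002],"rotation":[0,0,0]},{"delta_pos":[0,0,0.003],"rotation":[0,0,0]},{"delta_pos":[0,0,0.003],"rotation":[0,0,0]}]'
```

```text
time: 12.52
tcp_pos: [0.5783, -0.0864, 0.0846]
tcp_rot: [0.995, 0.095, -0.0, -0.0]
ft_force: [-0.1, -0.2, 0.2]
width: 0.041
time: 12.77
tcp_pos: [0.5784, -0.0865, 0.0817]
tcp_rot: [0.995, 0.095, -0.0, -0.0]
ft_force: [-0.4, 0.4, -0.7]
width: 0.041
time: 13.02
tcp_pos: [0.5783, -0.0865, 0.0786]
tcp_rot: [0.995, 0.095, -0.0, -0.0]
ft_force: [0.1, -0.5, -0.2]
width: 0.0408
```

```bash
python3 -m creep '[{"delta_pos":[0,0,0.002],"rotation":[0,0,0]},{"delta_pos":[0,0,0.002],"rotation":[0,0,0]}]';python3 -m creep '[{"delta_pos":[0,0,0.002],"rotation":[0,0,0]},{"delta_pos":[0,0,0.002],"rotation":[0,0,0]}]';python3 -m creep '[{"delta_pos":[0,0,0.002],"rotation":[0,0,0]},{"delta_pos":[0,0,0.002],"rotation":[0,0,0]}]'
```

```text
time: 13.18
tcp_pos: [0.5789, -0.087, 0.0774]
tcp_rot: [0.995, 0.095, 0.001, 0.001]
ft_force: [0.5, -1.9, 2.5]
width: 0.0408
time: 13.35
tcp_pos: [0.5793, -0.0873, 0.076]
tcp_rot: [0.995, 0.095, 0.001, 0.001]
ft_force: [-0.4, -3.1, 6.4]
width: 0.0407
time: 13.52
tcp_pos: [0.5794, -0.0874, 0.074]
tcp_rot: [0.995, 0.095, 0.001, 0.001]
ft_force: [0.3, -2.9, 4.5]
width: 0.0409
```

```bash
python3 -m creep '[{"delta_pos":[0,0,0.002],"rotation":[0,0,0]},{"delta_pos":[0,0,0.003],"rotation":[0,0,0]},{"delta_pos":[0,0,0.003],"rotation":[0,0,0]}]';python3 -m creep '[{"delta_pos":[0,0,0.002],"rotation":[0,0,0]},{"delta_pos":[0,0,0.003],"rotation":[0,0,0]},{"delta_pos":[0,0,0.003],"rotation":[0,0,0]}]';python3 -m creep '[{"delta_pos":[0,0,0.001],"rotation":[0,0,0]},{"delta_pos":[0,0,0.001],"rotation":[0,0,0]},{"delta_pos":[0,0,0.001],"rotation":[0,0,0]}]'
```

```text
time: 13.77
tcp_pos: [0.5781, -0.0869, 0.0691]
tcp_rot: [0.995, 0.095, -0.0, 0.0]
ft_force: [1.7, -4.0, -9.5]
width: 0.0409
time: 14.02
tcp_pos: [0.5783, -0.0866, 0.0666]
tcp_rot: [0.995, 0.095, -0.0, 0.0]
ft_force: [1.9, -4.8, -4.5]
width: 0.0408
time: 14.27
tcp_pos: [0.5786, -0.0865, 0.0662]
tcp_rot: [0.995, 0.095, 0.0, 0.0]
ft_force: [0.0, -3.0, 0.3]
width: 0.0407
```

It clicked: the force went +6.4 to -9.5 and then to 0.3 N, with the mouth about 1.1 mm below seat. Now I press on.

```bash
python3 -m creep '[{"delta_pos":[0,0,0.001],"rotation":[0,0,0]},{"delta_pos":[0,0,0.001],"rotation":[0,0,0]},{"delta_pos":[0,0,0.001],"rotation":[0,0,0]}]' - 55;python3 -m creep '[{"delta_pos":[0,0,0.001],"rotation":[0,0,0]},{"delta_pos":[0,0,0.001],"rotation":[0,0,0]},{"delta_pos":[0,0,0.001],"rotation":[0,0,0]}]';python3 -m creep '[{"delta_pos":[0,0,0.001],"rotation":[0,0,0]},{"delta_pos":[0,0,0.001],"rotation":[0,0,0]},{"delta_pos":[0,0,0.001],"rotation":[0,0,0]}]'
```

```text
time: 14.52
tcp_pos: [0.5787, -0.0865, 0.0653]
tcp_rot: [0.995, 0.095, 0.0, 0.0]
ft_force: [-0.9, -3.0, 5.0]
width: 0.0405
time: 14.77
tcp_pos: [0.5788, -0.0865, 0.0645]
tcp_rot: [0.995, 0.095, 0.001, 0.0]
ft_force: [0.4, -3.4, 6.2]
width: 0.0408
time: 15.02
tcp_pos: [0.5789, -0.0865, 0.0637]
tcp_rot: [0.995, 0.095, 0.001, 0.0]
ft_force: [0.3, -2.6, 7.2]
width: 0.0405
```

```bash
python3 -m creep '[{"delta_pos":[0,0,0.001],"rotation":[0,0,0]},{"delta_pos":[0,0,0.001],"rotation":[0,0,0]},{"delta_pos":[0,0,0.001],"rotation":[0,0,0]}]';python3 -m creep '[{"delta_pos":[0,0,0],"rotation":[0,0,0]},{"delta_pos":[0,0,0],"rotation":[0,0,0]},{"delta_pos":[0,0,0],"rotation":[0,0,0]}]'; python3 - <<'E'
from h import *
a=capture("side");crop(a,200,150,320,260,6,"pics/s10.png")
b=capture("top");crop(b,215,95,395,265,4,"pics/t10.png")
print(read_state()["ft_force"],read_state()["tcp_pos"])
E
```

```text
time: 15.27
tcp_pos: [0.5792, -0.0864, 0.0631]
tcp_rot: [0.995, 0.095, 0.001, 0.0]
ft_force: [0.1, -1.0, 10.6]
width: 0.0408
time: 15.52
tcp_pos: [0.5792, -0.0864, 0.0631]
tcp_rot: [0.995, 0.095, 0.001, 0.0]
ft_force: [-0.7, -1.4, 10.2]
width: 0.0406
[ 0.09885192 -1.10312584 10.13405368] [ 0.57917341 -0.08642754  0.06310552]
```

View pics/s10.png

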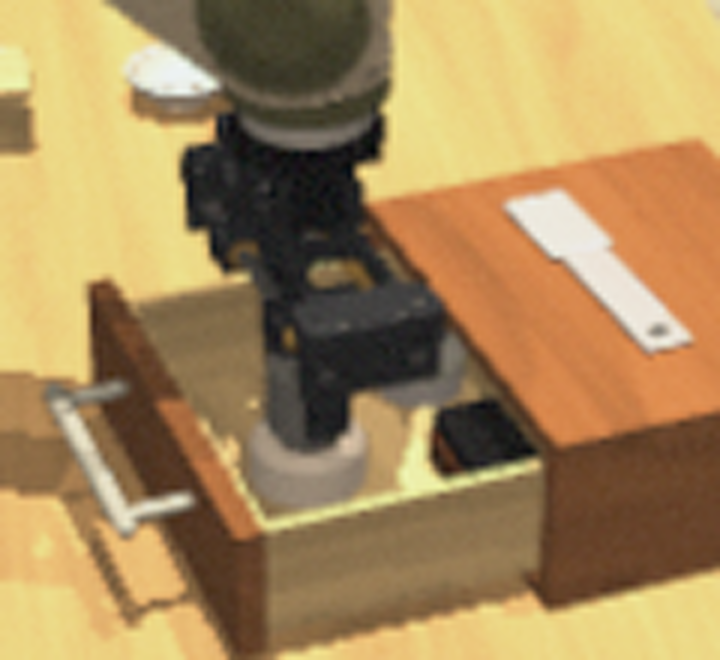

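View pics/t10.png

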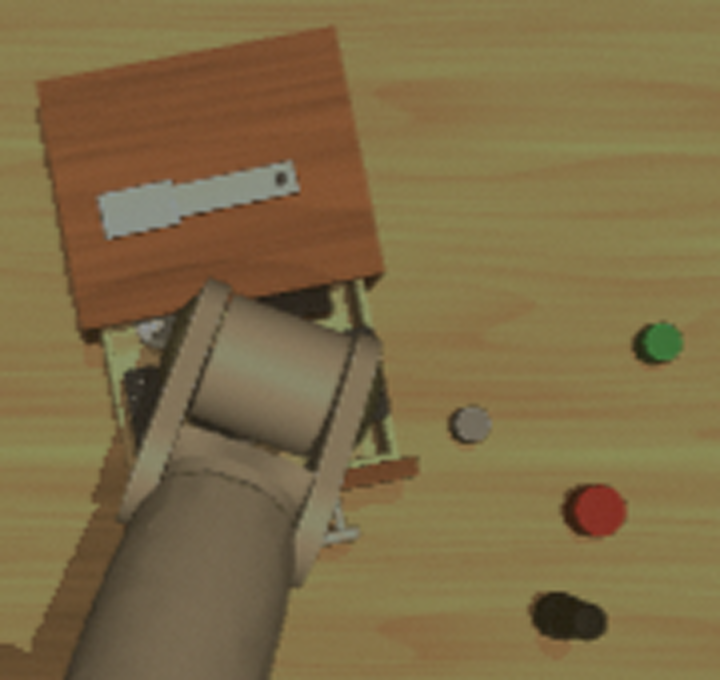

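The cap sits on the jar. The handle is at the same pixels as before the press, so the drawer hasn't shifted. The shoehorn, dish and flashlight are where they were. The push is a steady 10 N or so with the mouth about 4 mm below seat, so I hand in.

```bash
python3 -c "
from plant import *
print(close_job())"
```

```text
the job is handed in; nothing more can be done
None
```

The job is handed in at about 15.6 s of the 64 s allowed, with the robot still gripping the cap and pressing it down. No verdict is reported, so what follows rests on my own last readings.

- **Drawer:** I pulled it by the handle until the force rose to about 40 N at the stop. The travel was about 137 mm on top of an estimated 8 mm initial opening. In the last pictures the handle was at the same pixels as before the press.
- **Cap:** I took the larger grey one and pressed it onto the stud. The force peaked at about +6 N, flipped to about -9.5 N as the lugs drew it in, then settled near 0, which I read as the click.
- **Final press:** The push held steady at about 10 N. The tool height puts the mouth about 4 mm below seat, so the ring is near fully down, assuming the cap did not slip in the grip. I could not see the ring itself.
- **Alignment:** The side and top views agreed on the stud's axis to about 1 mm, and the tool stayed upright.
- **Other objects:** The shoehorn, flashlight and dish had not moved in the last pictures. The bamboo box was cut off in the last crop, but the arm was never near it.

One reading was off along the way: the measured tool position lagged the command by up to about 8 mm while moving. I let the arm settle and corrected for it before grasping. No other check failed.

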